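Bring the alcohol bottle round on the braked rotary caddy and hold it for uncapping

ROBOT

A 6-joint arm with a two-finger parallel gripper is mounted at the origin on a cart in front of the work surface, level with it; the furniture and walls round the work are solid. World frame = base frame: x ahead of the robot, y to its left, z up, the work surface at z = 0. Lengths are in mm, angles in degrees, forces in N, time in s.
With the tool pointing down it reaches from about 425 to 950 mm from the base axis. Payload 14.7 kg.
Tool frame: the origin (TCP) lies midway between the tips of the shut fingers; the grasp point (between the pads) lies 19 mm behind it; z points along the fingers, y is the line along which they close (so a half turn about z gives the same grasp; the last joint's range is limited). The gripper opens to 85 mm and grips with 20 to 120 N. Pads are 22 mm wide; open, the fingers measure 114 mm over their backs; the gripper's body (76 mm by 85 mm) begins 54 mm behind the grasp point. The pads swing forward as they close: fully open they stand 13 mm farther back than shut.
Start: joints at [69.064, 27.513, 91.461, -0, 61.026, -2.67], TCP at [203.703, 617.25, 231.297] pointing down, gripper open.
Joint ranges: [-157.49, 157.49], [-46.99, 117.5], [13.45, 153.17], [-89.5, 269.5], [5.16, 153.95], [-167.48, 167.48]. Speed limits (degrees/s): [108.29, 108.29, 136.94, 172.46, 172.46, 172.46].

INTERFACE

Orientations are given as a 3x3 rotation matrix whose columns are the frame's x, y, z axes.
In Python, from cell import ctrl gives the robot as it stands. The module is installed in compiled form; this text tells all that it offers.
- The arm moves only by the tool arm_command, never from a script. Its argument "moves" is one flat list of numbers, 6 for each row, row after row: the shift along the tool's x, y, z as a fraction of full scale, then the turn, a rotation vector about the tool's x, y, z as a fraction of full scale. A call has 1 to 5 rows; each row is the pose to reach, as a shift and turn from the pose commanded when the call began, along the tool's axes at that moment; what a row does not reach only later rows make up. Full scale, the value 1, is 150 mm for a shift and 30 degrees for a turn. A row lasts 1/12 s, in which the tool goes at most 41.7 mm and 7.16 degrees, less where a joint would pass 70% of its speed; a pose out of reach is approached as far as the arm can. A call with a number of a shift or a turn outside -1 to 1 is refused whole. A call with a gripper value outside its range is refused whole. "fingers" is the closure, from -1 (fully open) to 1 (shut), set as the call begins (left out, the last holds). The fingers move at their own pace and stop on an object; "squeeze" is the grip in N (left out, the last holds). Time passes only in rows, so rows that repeat a pose let the fingers close. It gives the time, the measured TCP pose, the force, the opening and the grip force at its end, in the units of the state.
- ctrl.state(): the state, without advancing time (a new reading comes with each control period).
- ctrl.read_camera(name): name is "scene" or "top" or "wrist"; returns a dict with "pixels" (384x512x3 uint8, red, green, blue), "range_z" (384x512 float32, mm along the optical axis (not along the pixel's ray), 0 where there is no reading), "fx", "fy", "cx", "cy" (pixels), "R" (3x3) and "t" (3): a world point X has camera coordinates R X + t; the wrist camera has in their place "mount" (4x4, takes a point from camera to tool coordinates, whose origin is the TCP and whose axes are the flange's). Camera axes: x right, y down, z forward; pixel columns grow to the right and rows downward; lengths in mm; the calibration is good to about 2 mm. A picture is of the moment at which its call begins: read the wrist's pose just before it.
- ctrl.hand_in(): hands the job in; it is judged then, once.
The state is a dict: "t": time; "joint_pos": joint angles; "joint_velocities": joint speeds; "joint_torque": joint torques, N m; "tool_pos": TCP position; "tool_rot": TCP orientation; "force": force on the tool from outside, world axes, zero at the start; "wrist_torque": the same for the moment, N m; "grip_width": finger opening in mm; "finger_force": force on a finger pad.
Only numpy, scipy, OpenCV 4.12 (cv2) and the standard library are available. Lean on these libraries where they do the work, as an engineer would, in place of code of your own. Each camera call takes 0.05 s, during which the arm holds its last target. There are 200 camera calls.

TASK

The rotary caddy on the bench is still braked for driving. Turn its brake knob counter-clockwise, back to the long tick on the scale (light drag), let go of the knob, then turn the carousel by its T-handle until the alcohol bottle stands in line with the pointer on the front of the base, and finish while still gripping the T-handle, holding the carousel still there so that I can unscrew the bottle's cap. Do not touch the bottle or the vials, and leave the things lying around it where they are.

Things in the scene. Friction and masses are not known exactly. Their poses are not given: they have to be found in the camera images.
- caddy_base: Fixed base screwed to the bench: grey round foot plate, 240 mm across, 12 mm thick. Origin on the bench under the carousel's axis, z up; -x points to the front pointer (towards the robot within 0.35 rad), +y to the round brake post (84 mm across, 54 mm high, axis 165 mm away). On it turns a disc 210 mm across, top 29 mm above the bench, with six places 60 degrees apart, 70 mm from the axis.
- front_mark (a point): Front pointer: aluminium block 21 mm high, its nose pointed towards the disc, on the front edge of the base, 125 mm from the carousel's axis. The bottle is in line when its centre lies on the straight line from the carousel's axis to this point.
- brake_grip (a point): Point on the vertical axis of the brake knob at the height to grip it, 79.5 mm above the bench: black pointer knob, a bar 42 mm long, 14 mm wide, from 61 to 90 mm above the bench, standing on a disc 47 mm across. Pinch the bar across its width, from above. The point turns with the knob: its x axis runs along the bar to the pointed end with the white line.
- brake_knob (a joint): Knob angle, rad: 0 = locked; grows counter-clockwise from above, stop at 3.14. White ticks on a black dial each 22.5 degrees; the only long, wide tick (light drag) is at 2.356 (135 degrees), towards the base's -x. Turns at 0.06 to 0.1 N m, stays where left. It drives a shoe against the disc's rim: below 1 rad the carousel is locked (over 0.6 N m), at the long tick it turns at 0.1 to 0.4 N m.
- handle_grip (a point): Centre of the bar of the T-handle, on the carousel's axis, 161 mm above the bench: black bar 96 mm long, 22 mm wide, 22 mm high on a steel column 18 mm thick, fixed to the carousel and higher than all it carries. Pinch the bar across its width, from above. The point turns with the carousel: its x axis runs along the bar, and the alcohol bottle stands on its -x side.
- t_handle: The T-handle itself, one rigid piece with the carousel. Origin on the carousel's axis, 29 mm above the bench; axes as handle_grip.
- carousel: The turning disc with its collars, a low cup of couplers and a roll of tape. Origin on its axis, 18 mm above the bench; its -x axis points to the alcohol bottle, so the bottle is in line with the front pointer when carousel and base have the same yaw. It turns either way without stops, and starts at any angle at least 0.8 rad from there.
- alcohol_bottle: The alcohol bottle, 40 mm across and 96 mm high, paper label and white disc cap: the widest and tallest container on the carousel, the only one of its kind. Stands loose in a 26 mm deep collar, centre 70 mm from the axis. Origin at the centre of its underside, 29 mm above the bench.
- vial_a: Slim clear vial of splice sleeves, 31 mm across, 80 mm high, loose in its collar on the carousel, 60 degrees counter-clockwise from the bottle. Origin at the centre of its underside.
- vial_b: Same kind of vial, 60 degrees clockwise from the bottle.
- vial_c: Same kind of vial, on the far side of the axis from the bottle.
- side_cutters: Bystander: side cutters lying on the bench to the left, 140x54x11 mm.
- jacket_slitter: Bystander: jacket slitter lying on the bench to the left, 110x44x28 mm.
- fault_locator: Bystander: pen-shaped light source lying to the right of the caddy, 165x21x23 mm.
- notebook_1: Bystander: small notebook lying at the back right, 148x109x13 mm.
There are look-alikes about, which are no part of the job. Leave any turquoise look-alike of the alcohol_bottle alone.

How it is judged:
By the outcome, as a careful person would: the job done as asked, in the order asked, and still so for the second after the job is handed in, while the arm keeps its last pose, push and grip.
It also fails if it takes over 72 s, if anything falls off the work surface, if the arm or the gripper's body presses on something with over 40 N, if the wrist force passes 120 N, or if a joint passes its speed limit or range.

## Working session

There is one attempt and no reset: what is moved stays moved. The work goes in short steps, Python scripts to look and compute and a tool call to move; the robot and the scene stay as the last step left them, time stands still between calls to the robot, and variables do not carry over. Pictures are saved under pics/ and viewed, at most 10 in all, crops included, and the job is handed in when it is done.

Besides the shell and the picture viewer there is one more tool, called after "Emit:" as name(argument=value, ...) on one line, values as JSON. arm_command: Moves the arm, as the interface text tells. Its arguments: {"type":"object","properties":{"moves":{"type":"array"},"fingers":{"type":"number"},"squeeze":{"type":"number"}},"required":["moves"]}

```bash
mkdir -p pics; cat > h.py <<'E'
import numpy as np, cv2
from cell import ctrl
def cam(n):
    s=ctrl.state(); c=ctrl.read_camera(n)
    if n=="wrist":
        M=np.array(c["mount"]); Rt=np.array(s["tool_rot"]); p=np.array(s["tool_pos"])
        Rcw=Rt@M[:3,:3]; o=Rt@M[:3,3]+p
    else:
        R=np.array(c["R"]); Rcw=R.T; o=-R.T@np.array(c["t"])
    c["Rcw"]=Rcw; c["o"]=o; return c
def ray(c,u,v,z):
    d=c["Rcw"]@np.array([(u-c["cx"])/c["fx"],(v-c["cy"])/c["fy"],1.]); return c["o"]+d*(z-c["o"][2])/d[2]
def cloud(c):
    v,u=np.mgrid[0:384,0:512]; Z=c["range_z"]
    P=np.stack([(u-c["cx"])/c["fx"]*Z,(v-c["cy"])/c["fy"]*Z,Z],-1)
    return P@c["Rcw"].T+c["o"]
def proj(c,X):
    q=c["Rcw"].T@(np.array(X)-c["o"]); return q[0]/q[2]*c["fx"]+c["cx"],q[1]/q[2]*c["fy"]+c["cy"]
def save(n,im): cv2.imwrite("pics/"+n,im[...,::-1])
E
python3 - <<'E'
from h import *
a=cam("top");b=cam("scene")
np.savez("top0.npz",**{k:a[k] for k in a}); np.savez("scene0.npz",**{k:b[k] for k in b})
save("top.png",a["pixels"]);save("scene.png",b["pixels"])
print(a["o"],a["fx"],b["o"]); print(a["Rcw"])
print(ctrl.state())
E
```

```text
[ 139.18730342  194.96457777 1274.66529993] 382.8876413287249 [  26.44785262 -687.59767266  717.38623622]
[[-0.13678912 -0.94169875  0.30739584]
 [-0.99059161  0.12874358 -0.04640429]
 [ 0.00412362 -0.31085134 -0.9504496 ]]
{'t': 0.1, 'joint_pos': array([ 6.90592150e+01,  2.75453788e+01,  9.14908802e+01, -1.19365437e-03,
        6.10256450e+01, -2.66935955e+00]), 'joint_velocities': array([ 0.00695011, -0.20604076, -0.14064518, -0.03948561,  0.01357777,
       -0.07905924]), 'joint_torque': array([-4.15210507e-04, -9.52247071e+01, -4.31030917e+01,  1.73225876e-04,
        5.29783341e-03,  5.77993683e-05]), 'tool_pos': array([203.63391994, 616.886943  , 230.74175164]), 'tool_rot': array([[-9.49585115e-01,  3.13509128e-01, -3.69126649e-04],
       [ 3.13509343e-01,  9.49584572e-01, -1.01558097e-03],
       [ 3.21230676e-05, -1.08010523e-03, -9.99999416e-01]]), 'force': array([ 1.00276395,  0.4329634 , -0.60948104]), 'wrist_torque': array([0.01740664, 0.01456641, 0.00662644]), 'finger_force': 0.0, 'grip_width': 85.15759699065686}
```

View pics/top.png

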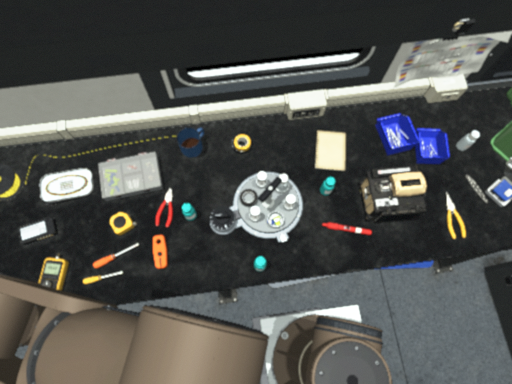

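View pics/scene.png

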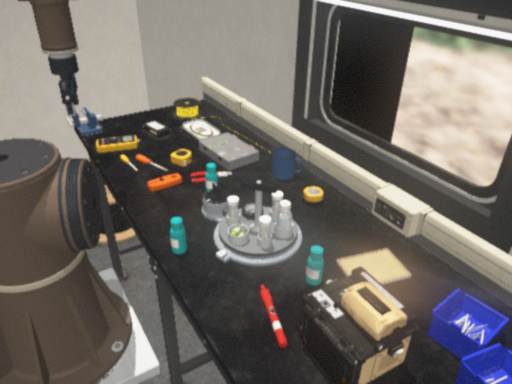

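The top view shows the caddy at about (267,205), its brake post at (223,220) and the front pointer at (282,238). Turquoise look-alike bottles stand at (189,211), (260,263) and (327,185). The scene view shows the same layout, with the caddy at (258,235). Next I'll take close crops and first measurements.

```bash
python3 - <<'E'
from h import *
a=dict(np.load("top0.npz")); b=dict(np.load("scene0.npz"))
i=cv2.resize(a["pixels"][160:255,195:315],None,fx=5,fy=5,interpolation=cv2.INTER_CUBIC)
j=cv2.resize(b["pixels"][155:280,180:330],None,fx=4,fy=4,interpolation=cv2.INTER_CUBIC)
j=cv2.resize(j,(600,500))[:, :]
save("c1.png",i); save("c2.png",j)
P=cloud(a)
for u,v in [(267,205),(223,220),(282,238),(260,263)]: print(u,v,P[v,u],ray(a,u,v,20))
m=(a["range_z"]>0)
for lo,hi in [(5,18),(20,34),(48,60),(60,100),(100,200)]:
    k=m&(P[...,2]>lo)&(P[...,2]<hi); k[:160]=0;k[255:]=0;k[:,:200]=0;k[:,312:]=0
    q=P[k]; print(lo,hi,len(q),q.min(0) if len(q) else '',q.max(0) if len(q) else '', np.median(q,0))
E
```

```text
267 205 [508.03055726  83.48301059  36.81661042] [513.04142277  81.96849424  20.        ]
223 220 [470.8294209  236.22207378  56.36299384] [480.72803163 237.45349727  20.        ]
282 238 [391.02284129  50.43969366  26.8896595 ] [392.4133646   49.64169184  20.        ]
260 263 [309.36360808 137.94497155  94.75461735] [320.14532633 134.3324279   20.        ]
5 18 863 [343.20230582 -95.97147339   5.0005381 ] [710.98654187 304.97433103  17.84053753] [456.78062224 111.32326141  10.63908747]
20 34 1704 [381.30492243 -24.90235994  20.2516429 ] [624.17128334 278.71947202  33.97842573] [498.13200994  91.76209027  28.63154211]
48 60 627 [425.07788713  -0.72560763  48.03174177] [596.31276579 279.71498939  59.97351556] [479.60661241 209.40124573  53.82051173]
60 100 311 [436.12292393   0.79862422  60.00071922] [588.0628007  261.56114782  99.89796209] [483.70010468 107.11653063  77.11571841]
100 200 511 [ 4.58965323e+02 -2.88672319e-01  1.00791012e+02] [603.02905837 146.58339116 177.60312448] [514.19238849  80.16784341 123.42826219]
```

View pics/c1.png

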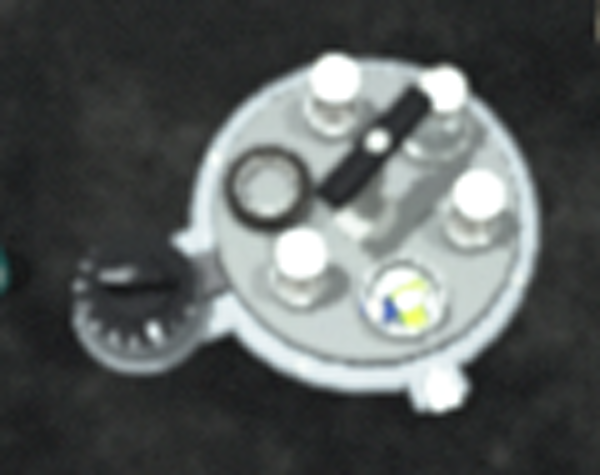

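View pics/c2.png

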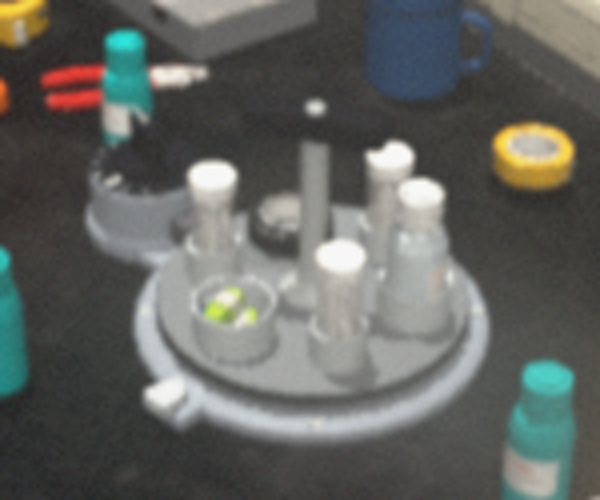

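The crops show the bottle as the middle one of the three adjacent containers. It is at c1 (440,90) under the bar end, and is the wide body at c2 (415,270). Vials are at c1 (335,80), (480,195) and (300,250), with the last one opposite the bottle. Candidates for the bottle:
- Clear, wide container on the disc, at top (283,178): this is the one I choose.
- Three slim vials on the same disc.
- Turquoise look-alikes at (189,211), (260,263) and (327,185).

The knob bar is at c1 (135,285), the long tick at c1 (153,328) and the pointer at c1 (440,388).

```bash
cat > m.py <<'E'
from h import *
from scipy.optimize import least_squares
def circ(q,r):
    f=lambda p: np.hypot(q[:,0]-p[0],q[:,1]-p[1])-r
    s=least_squares(f,np.median(q,0)[:2],loss="soft_l1",f_scale=2); return s.x,np.sqrt(np.mean(s.fun**2))
E
python3 - <<'E'
from m import *
a=dict(np.load("top0.npz")); P=cloud(a)
print("Taxis",ray(a,195+377/5,160+140/5,174))
# post outline: brightness-based edge of grey base: cast on z=12
hsv=cv2.cvtColor(a["pixels"],cv2.COLOR_RGB2HSV)
m=(hsv[...,2]>95).astype(np.uint8); m[:160]=0;m[256:]=0;m[:,:205]=0;m[:,308:]=0
m=cv2.morphologyEx(m,cv2.MORPH_CLOSE,np.ones((3,3)))
cs,_=cv2.findContours(m,cv2.RETR_EXTERNAL,cv2.CHAIN_APPROX_NONE); c=max(cs,key=cv2.contourArea)[:,0]
X=np.array([ray(a,u,v,12) for u,v in c])
c0=np.array([508,85.])
d=np.hypot(*(X[:,:2]-c0).T); q=X[(d>105)&(d<135)&~((X[:,1]>165))]
cc,e=circ(q,120); print("base",cc,e,len(q))
u,v=195+440/5,160+388/5; pt=ray(a,u,v,21); print("pointer",pt, np.linalg.norm(pt[:2]-cc), np.degrees(np.arctan2(*(cc-pt[:2])[::-1])))
k=(P[...,2]>50)&(P[...,2]<58)&(a["range_z"]>0); k[:200]=0;k[240:]=0;k[:,:205]=0;k[:,240:]=0
q=P[k]; print("post top mean",q.mean(0),q.min(0),q.max(0))
for n,z in [((153,328),55),((105,290),90),((180,283),90),((135,285),90)]: print(n,ray(a,195+n[0]/5,160+n[1]/5,z))
for n,z in [((325,195),172),((425,95),172)]: print(n,ray(a,195+n[0]/5,160+n[1]/5,z))
E
```

```text
Taxis [519.40692255  77.42436735 174.        ]
base [519.20354864  78.90169226] 6.349930810040867 140
pointer [393.0977402   46.23371991  21.        ] 130.26845872759753 14.523331811616783
post top mean [478.82570723 239.39187186  54.0226699 ] [438.07639699 199.16440764  50.02384277] [520.00129798 279.28341092  57.98555024]
(153, 328) [451.22946918 230.00478619  55.        ]
(105, 290) [471.27985802 256.51166331  90.        ]
(180, 283) [469.37618112 208.40642568  90.        ]
(135, 285) [471.96858174 237.1192975   90.        ]
(325, 195) [489.41600903 113.81561526 172.        ]
(425, 95) [545.18799242  43.40266228 172.        ]
```

The geometry is consistent:
- **Carousel:** axis ≈ (519,78), and base yaw ≈ 14.5°.
- **Brake post:** ≈ (478.5,239), 165 mm from the axis as specified.
- **T-bar:** the bottle end points to -51.6°, so the carousel needs about -114°.

Now I'll move above the post for a close look.

Emit:
arm_command(moves=[-0.2,-0.15,0,0,0,0,-0.45,-0.33,0,0,0,0,-0.7,-0.5,0,0,0,0,-0.84,-0.61,0,0,0,0,-0.84,-0.61,0,0,0,0])

```text
t: 0.52
tool_pos: [297.1, 486.1, 231.0]
tool_rot: [[-0.949, 0.316, -0.0], [0.316, 0.949, -0.003], [-0.001, -0.003, -1.0]]
force: [0.4, 1.0, 0.8]
grip_width: 85.4
finger_force: 0.0
```

Emit:
arm_command(moves=[-0.2,-0.15,0,0,0,0,-0.45,-0.33,0,0,0,0,-0.7,-0.5,0,0,0,0,-0.84,-0.61,0,0,0,0,-0.84,-0.61,0,0,0,0])

```text
t: 0.93
tool_pos: [388.2, 360.1, 231.1]
tool_rot: [[-0.949, 0.316, 0.0], [0.316, 0.949, -0.002], [-0.001, -0.001, -1.0]]
force: [0.5, 1.0, 0.2]
grip_width: 85.6
finger_force: 0.0
```

Emit:
arm_command(moves=[-0.2,-0.15,0,0,0,0.2,-0.45,-0.33,0,0,0,0.4,-0.7,-0.5,0,0,0,0.6,-0.84,-0.61,0,0,0,0.8,-0.84,-0.61,0,0,0,1])

```text
t: 1.35
tool_pos: [479.6, 234.0, 231.2]
tool_rot: [[-0.659, 0.752, 0.001], [0.752, 0.659, -0.001], [-0.001, 0.0, -1.0]]
force: [0.8, 0.3, 0.2]
grip_width: 85.5
finger_force: 0.0
```

Emit:
arm_command(moves=[0,0,0,0,0,0.2,0,0,0,0,0,0.4,0,0,0,0,0,0.6,0,0,0,0,0,0.8,0,0,0,0,0,1])

```text
t: 1.77
tool_pos: [476.4, 238.2, 231.1]
tool_rot: [[-0.198, 0.98, -0.0], [0.98, 0.198, -0.0], [-0.0, -0.0, -1.0]]
force: [0.2, 0.8, 0.2]
grip_width: 85.3
finger_force: 0.0
```

Emit:
arm_command(moves=[0,0,0,0,0,0.2,0,0,0,0,0,0.39,0,0,0,0,0,0.39,0,0,0,0,0,0.39])

```text
t: 2.1
tool_pos: [476.5, 238.3, 231.2]
tool_rot: [[-0.004, 1.0, -0.0], [1.0, 0.004, -0.0], [-0.0, -0.0, -1.0]]
force: [-0.5, -0.1, 0.8]
grip_width: 85.4
finger_force: 0.0
```

```bash
python3 - <<'E'
from h import *
c=cam("wrist"); np.savez("w1.npz",**c); save("w1.png",c["pixels"])
s=ctrl.state(); print(s["t"],s["tool_pos"],s["tool_rot"],s["force"],s["joint_pos"]); print(proj(c,[478.5,239,90]))
E
```

```text
2.15 [476.46399382 238.26102811 231.1772453 ] [[-4.49631544e-03  9.99989845e-01 -3.03789295e-04]
 [ 9.99989888e-01  4.49629083e-03 -8.16389631e-05]
 [-8.02722090e-05 -3.04153297e-04 -9.99999951e-01]] [-0.10583869 -0.75360101  0.65280797] [2.33053848e+01 1.81774989e+01 1.06826261e+02 3.16173161e-03
 5.50140761e+01 2.30459514e+01]
(np.float64(264.9290681626836), np.float64(176.73059442611648))
```

View pics/w1.png

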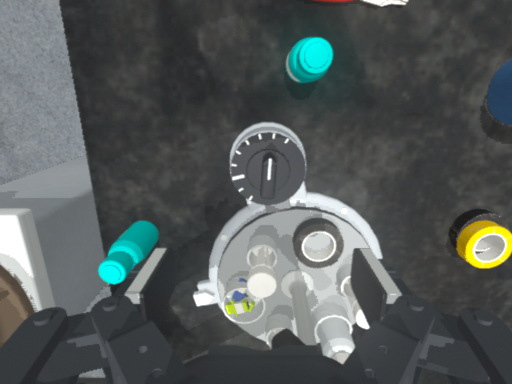

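The wrist view shows the knob bar from (270,155) to (267,200). The white-line end points up at (270,158), about world +y, and the long tick is at (239,178). The T-bar is hidden by the gripper.

```bash
python3 - <<'E'
from m import *
c=dict(np.load("w1.npz")); im=c["pixels"]; h=cv2.cvtColor(im,cv2.COLOR_RGB2HSV)
m=((h[...,2]>150)&(h[...,1]<60)).astype(np.uint8)
n,l,st,ce=cv2.connectedComponentsWithStats(m)
P=cloud(c)
for i in range(1,n):
    u,v=ce[i]
    if 225<u<310 and 120<v<210 and 3<st[i,4]<300:
        z=90 if st[i,4]>40 and 262<u<276 else 56
        x=ray(c,u,v,z); dx=x[:2]-[478.5,239]
        print(st[i],ce[i].round(1),x.round(1),np.hypot(*dx).round(1),np.degrees(np.arctan2(dx[1],dx[0])).round(1), P[int(v),int(u)].round(1))
        if z==90:
            p=np.argwhere(l==i)[:,::-1].astype(float); X=np.array([ray(c,*q,90)[:2] for q in p]); 
            print("line",cv2.fitLine(X.astype(np.float32),2,0,.01,.01).ravel())
k=(c["range_z"]>0)&(P[...,2]>84)&(P[...,2]<96)&(np.hypot(P[...,0]-478.5,P[...,1]-239)<35); q=P[k][:,:2].astype(np.float32); print("bar",cv2.minAreaRect(q),len(q))
k=(c["range_z"]>0)&(P[...,2]>50)&(P[...,2]<58)&(np.hypot(P[...,0]-478.5,P[...,1]-239)<55); q=P[k][:,:2].astype(np.float32); print("post",cv2.minEnclosingCircle(q))
E
```

```text
[267 158   5  22  78] [269.  168.7] [482.4 247.   90. ] 8.8 64.1 [482.3 247.3  88.8]
line [6.4913452e-02 9.9789089e-01 4.8236414e+02 2.4691698e+02]
[232 174  13   7  53] [237.9 176.8] [449.8 229.4  56. ] 30.3 -161.5 [448.6 229.8  54.5]
[238 188   6   4  15] [240.5 189.3] [452.3 215.3  56. ] 35.4 -137.9 [451.6 215.1  54.6]
bar ((481.6017761230469, 237.5701446533203), (41.7353401184082, 14.049179077148438), 86.66757202148438) 564
post ((481.4405212402344, 237.21754455566406), 41.19601821899414)
```

Emit:
arm_command(moves=[0,0.01,0.2,0,0,0.12,-0.005,0.033,0.4,0,0,0.12,-0.005,0.033,0.6,0,0,0.12,-0.005,0.033,0.8,0,0,0.12,-0.005,0.033,0.8,0,0,0.12], fingers=-0.3)

```text
t: 2.57
tool_pos: [478.7, 236.2, 106.8]
tool_rot: [[0.059, 0.998, -0.007], [0.998, -0.059, -0.003], [-0.003, -0.006, -1.0]]
force: [-1.8, -0.4, 0.1]
grip_width: 55.8
finger_force: 0.0
```

Emit:
arm_command(moves=[0,0,0.08,0,0,0,0,0,0.16,0,0,0,0,0,0.24,0,0,0,0,0,0.32,0,0,0,0,0,0.32,0,0,0])

```text
t: 2.98
tool_pos: [481.2, 237.3, 63.0]
tool_rot: [[0.06, 0.998, -0.001], [0.998, -0.06, -0.001], [-0.001, -0.001, -1.0]]
force: [-1.7, -0.6, -0.3]
grip_width: 55.4
finger_force: 0.0
```

Emit:
arm_command(moves=[0,0,0,0,0,0,0,0,0,0,0,0,0,0,0,0,0,0,0,0,0,0,0,0,0,0,0,0,0,0], fingers=1, squeeze=40)

```text
t: 3.4
tool_pos: [481.9, 237.6, 64.5]
tool_rot: [[0.062, 0.998, 0.001], [0.998, -0.062, 0.001], [0.001, 0.001, -1.0]]
force: [-2.9, 0.9, 11.3]
grip_width: 13.6
finger_force: 42.0
```

Emit:
arm_command(moves=[0,0,0,0,0,0,0,0,0,0,0,0,0,0,0,0,0,0,0,0,0,0,0,0,0,0,0,0,0,0])

```text
t: 3.82
tool_pos: [481.9, 237.7, 64.5]
tool_rot: [[0.062, 0.998, 0.001], [0.998, -0.062, 0.001], [0.001, 0.001, -1.0]]
force: [-3.4, 0.7, 11.6]
grip_width: 13.3
finger_force: 42.0
```

Gripped, with a slight tip contact below (11 N), so I'll lift about 2 mm. Then I'll turn about 108° counter-clockwise, which is negative about tool z.

Emit:
arm_command(moves=[0,0,-0.013,0,0,0,0,0,-0.013,0,0,-0.12,0,0,-0.013,0,0,-0.27,0,0,-0.013,0,0,-0.4,0,0,-0.013,0,0,-0.4])

```text
t: 4.23
tool_pos: [481.6, 237.5, 65.0]
tool_rot: [[-0.15, 0.989, -0.0], [0.989, 0.15, 0.0], [0.0, -0.0, -1.0]]
force: [3.7, 4.2, -19.2]
grip_width: 13.2
finger_force: 44.9
```

Emit:
arm_command(moves=[0,0,0,0,0,-0.2,0,0,0,0,0,-0.4,0,0,0,0,0,-0.6,0,0,0,0,0,-0.8,0,0,0,0,0,-1])

```text
t: 4.65
tool_pos: [481.4, 237.4, 65.1]
tool_rot: [[-0.624, 0.782, -0.0], [0.782, 0.624, -0.0], [0.0, -0.0, -1.0]]
force: [1.7, 2.2, -18.0]
grip_width: 12.9
finger_force: 45.0
```

Emit:
arm_command(moves=[0,0,0,0,0,-0.2,0,0,0,0,0,-0.4,0,0,0,0,0,-0.6,0,0,0,0,0,-0.8,0,0,0,0,0,-1])

```text
t: 5.07
tool_pos: [481.4, 237.2, 65.0]
tool_rot: [[-0.931, 0.365, -0.001], [0.365, 0.931, -0.0], [0.0, -0.0, -1.0]]
force: [2.7, 1.0, -17.5]
grip_width: 13.4
finger_force: 45.1
```

Emit:
arm_command(moves=[0,0,0,0,0,-0.2,0,0,0,0,0,-0.4,0,0,0,0,0,-0.6,0,0,0,0,0,-0.8,0,0,0,0,0,-1])

```text
t: 5.48
tool_pos: [481.4, 237.0, 65.1]
tool_rot: [[-0.989, -0.149, -0.001], [-0.149, 0.989, -0.0], [0.001, -0.0, -1.0]]
force: [3.7, -0.3, -18.8]
grip_width: 13.0
finger_force: 45.1
```

Emit:
arm_command(moves=[0,0,0,0,0,-0.1,0,0,0,0,0,-0.19,0,0,0,0,0,-0.19,0,0,0,0,0,-0.19])

```text
t: 5.82
tool_pos: [481.4, 237.0, 65.1]
tool_rot: [[-0.97, -0.241, -0.0], [-0.241, 0.97, -0.001], [0.001, -0.0, -1.0]]
force: [3.3, -2.7, -18.7]
grip_width: 13.2
finger_force: 44.9
```

```bash
python3 - <<'E'
from h import *
s=ctrl.state(); R=s["tool_rot"]; print(s["tool_pos"],np.degrees(np.arctan2(R[1,0],R[0,0])),s["wrist_torque"],s["force"],s["joint_pos"])
E
```

```text
[481.37590283 237.02316945  65.0731271 ] -166.03439323344327 [-0.59948017 -0.6912706   0.11660327] [  3.27617392  -2.65798795 -18.67045895] [ 2.29886731e+01  3.18894718e+01  1.14280758e+02 -2.81213907e-02
  3.38670117e+01 -8.09535848e+01]
```

Emit:
arm_command(moves=[0,0,0,0,0,0,0,0,0,0,0,0,0,0,0,0,0,0,0,0,0,0,0,0], fingers=-0.3)

```text
t: 6.15
tool_pos: [481.9, 237.6, 65.7]
tool_rot: [[-0.97, -0.244, 0.001], [-0.244, 0.97, 0.0], [-0.001, 0.0, -1.0]]
force: [-0.3, 0.3, -0.4]
grip_width: 55.8
finger_force: 0.0
```

Emit:
arm_command(moves=[0,0,-0.15,0,0,0,0,0,-0.35,0,0,0,0,0,-0.6,0,0,0,0,0,-0.85,0,0,0,0,0,-1,0,0,0])

```text
t: 6.57
tool_pos: [482.5, 237.8, 219.2]
tool_rot: [[-0.97, -0.244, 0.003], [-0.244, 0.97, 0.002], [-0.004, 0.001, -1.0]]
force: [1.4, 1.3, 1.4]
grip_width: 55.6
finger_force: 0.0
```

Emit:
arm_command(moves=[0,0,-0.2,0,0,0.2,0,0,-0.2,0,0,0.4,0,0,-0.2,0,0,0.6,0,0,-0.2,0,0,0.8,0,0,-0.2,0,0,1])

```text
t: 6.98
tool_pos: [481.6, 237.5, 245.8]
tool_rot: [[-0.96, 0.279, 0.001], [0.279, 0.96, 0.0], [-0.001, 0.001, -1.0]]
force: [-0.7, 0.3, 0.1]
grip_width: 55.5
finger_force: 0.0
```

Emit:
arm_command(moves=[0,0,0,0,0,0.2,0,0,0,0,0,0.4,0,0,0,0,0,0.6,0,0,0,0,0,0.8,0,0,0,0,0,1])

```text
t: 7.4
tool_pos: [481.5, 237.4, 245.5]
tool_rot: [[-0.692, 0.722, 0.0], [0.722, 0.692, 0.0], [-0.0, 0.0, -1.0]]
force: [-0.4, -0.5, -0.3]
grip_width: 55.5
finger_force: 0.0
```

Emit:
arm_command(moves=[0,0,0,0,0,0.2,0,0,0,0,0,0.2,0,0,0,0,0,0.2])

```text
t: 7.65
tool_pos: [481.5, 237.4, 245.5]
tool_rot: [[-0.62, 0.785, 0.0], [0.785, 0.62, 0.0], [-0.0, 0.0, -1.0]]
force: [-0.7, 0.2, 0.1]
grip_width: 55.8
finger_force: 0.0
```

```bash
python3 - <<'E'
from h import *
c=cam("wrist"); np.savez("w2.npz",**c); save("w2.png",c["pixels"])
s=ctrl.state(); R=s["tool_rot"]; print(s["t"],s["tool_pos"],np.degrees(np.arctan2(R[1,0],R[0,0])),s["force"],s["joint_pos"])
h=cv2.cvtColor(c["pixels"],cv2.COLOR_RGB2HSV)
m=((h[...,2]>150)&(h[...,1]<60)).astype(np.uint8)
n,l,st,ce=cv2.connectedComponentsWithStats(m); P=cloud(c)
for i in range(1,n):
    u,v=ce[i]; x=ray(c,u,v,56); d=x[:2]-[481.5,237.3]
    if np.hypot(*d)<42 and st[i,4]>3:
        x9=ray(c,u,v,90); d9=x9[:2]-[481.5,237.3]
        print(st[i],x.round(1),np.degrees(np.arctan2(d[1],d[0])),x9.round(1),np.degrees(np.arctan2(d9[1],d9[0])))
k=(c["range_z"]>0)&(P[...,2]>84)&(P[...,2]<96)&(np.hypot(P[...,0]-481,P[...,1]-237)<35); q=P[k][:,:2].astype(np.float32); print("bar",cv2.minAreaRect(q),len(q))
E
```

```text
7.7 [481.5255785  237.41429516 245.4146644 ] 128.34829785829763 [-0.08776094  1.00152031 -0.02907216] [ 2.30087661e+01  1.75953496e+01  1.05385971e+02  2.19988782e-03
  5.70064500e+01 -1.53407297e+01]
[227 121  73  37 809] [459.6 263.7  56. ] 129.7061449704447 [456.8 267.4  90. ] 129.41376000505124
[227 164   6   3  15] [451.7 215.   56. ] -143.24496398436204 [449.7 223.7  90. ] -156.91663752067817
[244 165  20  11  70] [476.6 226.8  56. ] -115.26597938015534 [472.  234.3  90. ] -162.54808974439578
bar ((481.23663330078125, 236.5265655517578), (42.406280517578125, 14.299606323242188), 14.139420509338379) 539
```

View pics/w2.png

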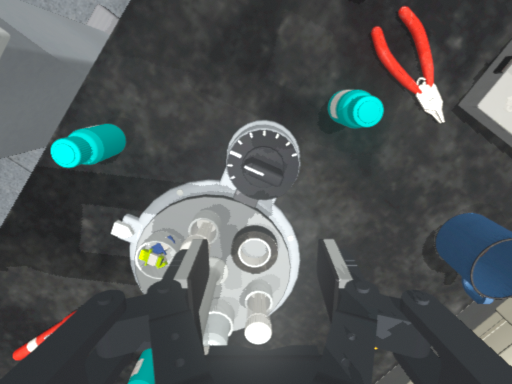

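The knob bar is at 194.1° and the long tick at 194.3°, so the brake is set and released. In the view the knob's white line at (254,170) points at the long tick at (233,155). Next I'll measure the T-bar from partway over.

Emit:
arm_command(moves=[-0.12,-0.12,0,0,0,0,-0.25,-0.25,0,0,0,0,-0.4,-0.4,0,0,0,0,-0.47,-0.45,0,0,0,0,-0.47,-0.45,0,0,0,0], fingers=-1)

```text
t: 8.12
tool_pos: [471.8, 138.0, 245.4]
tool_rot: [[-0.618, 0.786, 0.0], [0.786, 0.618, -0.001], [-0.0, -0.0, -1.0]]
force: [-0.1, 0.6, 0.2]
grip_width: 85.4
finger_force: 0.0
```

```bash
python3 - <<'E'
from m import *
c=cam("wrist"); np.savez("w3.npz",**c); save("w3.png",c["pixels"])
s=ctrl.state(); R=s["tool_rot"]; print(s["t"],s["tool_pos"],np.degrees(np.arctan2(R[1,0],R[0,0])))
P=cloud(c); ok=c["range_z"]>0
k=ok&(P[...,2]>166)&(P[...,2]<177)&(np.hypot(P[...,0]-522,P[...,1]-77)<55); q=P[k][:,:2].astype(np.float32); print("bar",cv2.minAreaRect(q) if len(q)>5 else len(q),len(q), q.mean(0))
k=ok&(P[...,2]>8)&(P[...,2]<16)&(np.hypot(P[...,0]-522,P[...,1]-77)<135); q=P[k]
d=np.hypot(q[:,0]-522,q[:,1]-77); q=q[(d>113)&(d<121)]; print(len(q))
k=ok&(P[...,2]>16)&(P[...,2]<25)&(np.hypot(P[...,0]-401,P[...,1]-47)<30); q=P[k][:,:2].astype(np.float32); print("pointer",cv2.minAreaRect(q) if len(q)>5 else '',len(q))
E
```

```text
8.1667 [472.10372946 139.25495401 245.49535877] 128.16550604685594
bar ((520.7418823242188, 77.25749206542969), (21.785175323486328, 94.60897827148438), 41.17558288574219) 2410 [518.13104  80.38859]
1588
pointer ((401.4846496582031, 46.39362335205078), (37.468353271484375, 18.742223739624023), 10.780675888061523) 277
```

View pics/w3.png

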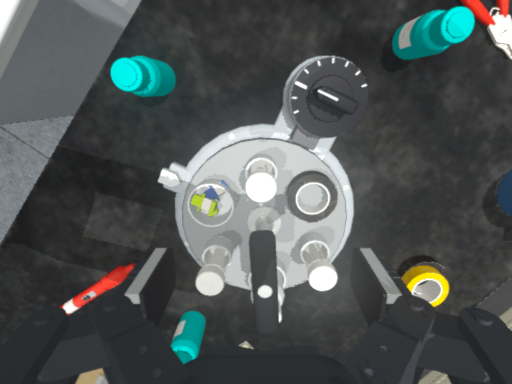

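The wrist view shows the T-bar from (262,235) to (267,330), with its axis cap at (264,291). It measures 95×22 mm at (520.7,77.3), yaw 131.2°. The bottle is under its far end and the pointer is at (165,177), so base yaw ≈ 14.2° and the carousel needs about -117°.

Emit:
arm_command(moves=[-0.13,0,0,0,0,-0.1,-0.3,0,0,0,0,-0.1,-0.45,0,0,0,0,-0.1,-0.525,0,0,0,0,-0.1,-0.525,0,0,0,0,-0.1])

```text
t: 8.58
tool_pos: [522.1, 77.7, 245.2]
tool_rot: [[-0.658, 0.753, 0.001], [0.753, 0.658, -0.0], [-0.0, 0.0, -1.0]]
force: [0.6, -0.2, -0.1]
grip_width: 85.2
finger_force: 0.0
```

Emit:
arm_command(moves=[0,0,0.15,0,0,0,0,0,0.33,0,0,0,0,0,0.5,0,0,0,0,0,0.68,0,0,0,0,0,0.68,0,0,0])

```text
t: 9.0
tool_pos: [517.5, 79.2, 139.3]
tool_rot: [[-0.659, 0.752, -0.007], [0.752, 0.659, -0.0], [0.004, -0.005, -1.0]]
force: [-1.6, -0.2, -1.3]
grip_width: 85.2
finger_force: 0.0
```

Emit:
arm_command(moves=[0,0,0,0,0,0,0,0,0,0,0,0,0,0,0,0,0,0,0,0,0,0,0,0,0,0,0,0,0,0], fingers=1, squeeze=70)

```text
t: 9.42
tool_pos: [521.3, 78.4, 144.4]
tool_rot: [[-0.658, 0.753, 0.002], [0.753, 0.658, 0.0], [-0.001, 0.002, -1.0]]
force: [0.5, 0.2, 0.2]
grip_width: 25.7
finger_force: 0.0
```

Emit:
arm_command(moves=[0,0,0,0,0,0,0,0,0,0,0,0,0,0,0,0,0,0])

```text
t: 9.67
tool_pos: [520.8, 78.0, 144.5]
tool_rot: [[-0.658, 0.753, 0.001], [0.753, 0.658, -0.0], [-0.001, 0.0, -1.0]]
force: [-6.2, -4.5, 15.8]
grip_width: 20.7
finger_force: 69.3
```

```bash
python3 - <<'E'
from h import *
s=ctrl.state(); R=s["tool_rot"]; print(s["tool_pos"],np.degrees(np.arctan2(R[1,0],R[0,0])),s["wrist_torque"],s["force"],s["grip_width"])
E
```

```text
[520.76416309  78.02069158 144.48400923] 131.13336962764927 [-0.53780813  0.88528866  0.02192546] [-6.1794783  -4.4788558  15.78719188] 20.69472261408789
```

Emit:
arm_command(moves=[0,0,0,0,0,0.05,0,0,0,0,0,0.15,0,0,0,0,0,0.28,0,0,0,0,0,0.42,0,0,0,0,0,0.56], squeeze=90)

```text
t: 10.08
tool_pos: [521.1, 78.2, 144.6]
tool_rot: [[-0.409, 0.913, 0.001], [0.913, 0.409, 0.0], [-0.001, 0.001, -1.0]]
force: [-3.1, -1.0, 14.6]
grip_width: 20.7
finger_force: 87.4
```

Emit:
arm_command(moves=[0,0,0,0,0,0.14,0,0,0,0,0,0.28,0,0,0,0,0,0.42,0,0,0,0,0,0.56,0,0,0,0,0,0.7])

```text
t: 10.5
tool_pos: [521.5, 78.3, 144.6]
tool_rot: [[-0.055, 0.999, 0.002], [0.999, 0.055, 0.0], [0.0, 0.002, -1.0]]
force: [-0.8, 0.7, 12.2]
grip_width: 20.5
finger_force: 87.5
```

Emit:
arm_command(moves=[0,0,0,0,0,0.14,0,0,0,0,0,0.28,0,0,0,0,0,0.42,0,0,0,0,0,0.56,0,0,0,0,0,0.7])

```text
t: 10.92
tool_pos: [522.0, 78.3, 144.6]
tool_rot: [[0.307, 0.952, 0.003], [0.952, -0.307, 0.0], [0.001, 0.003, -1.0]]
force: [2.1, -1.4, 9.3]
grip_width: 20.3
finger_force: 87.6
```

Emit:
arm_command(moves=[0,0,0,0,0,0.14,0,0,0,0,0,0.28,0,0,0,0,0,0.42,0,0,0,0,0,0.56,0,0,0,0,0,0.7])

```text
t: 11.33
tool_pos: [522.4, 78.1, 144.6]
tool_rot: [[0.628, 0.779, 0.004], [0.779, -0.628, -0.0], [0.002, 0.003, -1.0]]
force: [4.3, -3.9, 7.4]
grip_width: 20.9
finger_force: 87.6
```

Emit:
arm_command(moves=[0,0,0,0,0,0.14,0,0,0,0,0,0.28,0,0,0,0,0,0.42,0,0,0,0,0,0.56,0,0,0,0,0,0.7])

```text
t: 11.75
tool_pos: [522.7, 77.8, 144.6]
tool_rot: [[0.865, 0.502, 0.004], [0.502, -0.865, -0.0], [0.003, 0.003, -1.0]]
force: [6.5, -7.7, 6.5]
grip_width: 20.3
finger_force: 87.7
```

Emit:
arm_command(moves=[0,0,0,0,0,0.14,0,0,0,0,0,0.27,0,0,0,0,0,0.39,0,0,0,0,0,0.48,0,0,0,0,0,0.54])

```text
t: 12.17
tool_pos: [522.8, 77.4, 144.6]
tool_rot: [[0.97, 0.242, 0.004], [0.242, -0.97, -0.001], [0.004, 0.002, -1.0]]
force: [6.9, -10.7, 6.1]
grip_width: 20.3
finger_force: 87.7
```

Emit:
arm_command(moves=[0,0,0,0,0,0,0,0,0,0,0,0,0,0,0,0,0,0,0,0,0,0,0,0])

```text
t: 12.5
tool_pos: [522.8, 77.4, 144.6]
tool_rot: [[0.97, 0.244, 0.004], [0.244, -0.97, -0.001], [0.004, 0.002, -1.0]]
force: [6.4, -10.3, 5.9]
grip_width: 20.5
finger_force: 87.7
```

```bash
python3 - <<'E'
from m import *
s=ctrl.state(); R=s["tool_rot"]; print(s["t"],s["tool_pos"],np.degrees(np.arctan2(R[1,0],R[0,0])),s["wrist_torque"],s["force"],s["grip_width"])
c=cam("wrist"); np.savez("w4.npz",**c); 
b=cam("scene"); np.savez("s4.npz",**b); t=cam("top"); np.savez("t4.npz",**t)
j=cv2.resize(b["pixels"][155:280,180:330],(400,333),interpolation=cv2.INTER_CUBIC)
k=cv2.resize(t["pixels"][160:255,195:315],(400,317),interpolation=cv2.INTER_CUBIC)
w=cv2.resize(c["pixels"],(400,300))
o=np.zeros((600,800,3),np.uint8); o[:300,:400]=w; o[:317,400:]=k; o[300:600,:400]=j[:300]
save("f1.png",o)
E
```

```text
12.5 [522.82893594  77.44329582 144.59417164] 14.140290763364666 [-1.74828754 -0.80996856 -0.07857179] [  6.44285109 -10.25790693   5.89666604] 20.45516638649027
```

View pics/f1.png

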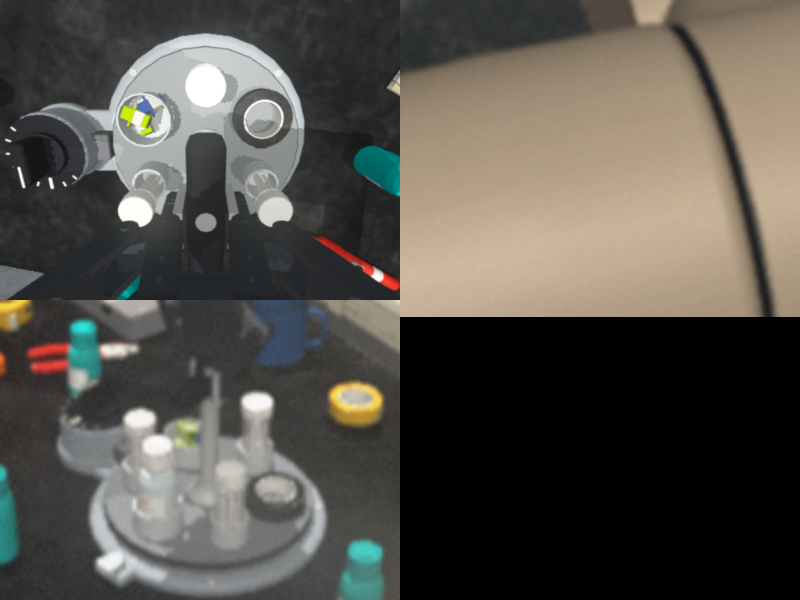

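The composite shows the bottle next to the front pointer in the scene view (bottle (155,490), pointer (115,565)), and the vial opposite it, at the top of the wrist view, at (206,86). I'll check the angle numerically.

```bash
python3 - <<'E'
from m import *
c=dict(np.load("w4.npz")); P=cloud(c); ok=c["range_z"]>0
ax=np.array([521.5,77.3])
r=lambda p: np.hypot(P[...,0]-p[0],P[...,1]-p[1])
deg=lambda d: np.degrees(np.arctan2(d[1],d[0]))
q=P[ok&(P[...,2]>166)&(P[...,2]<177)&(r(ax)<55)][:,:2].astype(np.float32); print("bar",cv2.minAreaRect(q),len(q))
# rim of base z 12 : circle fit outer edge
k=(ok&(P[...,2]>8)&(P[...,2]<15)&(r(ax)<130)&(r(ax)>106)).astype(np.uint8)
q=P[k>0]; th=np.arctan2(q[:,1]-ax[1],q[:,0]-ax[0]); rr=np.hypot(*(q[:,:2]-ax).T)
e=[]
for t in np.arange(-3.1,3.1,.05):
    s=q[abs(th-t)<.025]
    if len(s)>3: e.append(s[np.argmax(np.hypot(*(s[:,:2]-ax).T))])
e=np.array(e); print("base ctr",circ(e[:,:2],120),len(e))
q=P[ok&(P[...,2]>26)&(P[...,2]<32)&(r(ax)<115)]; q=q[:,:2]
th=np.arctan2(q[:,1]-ax[1],q[:,0]-ax[0]); e=[]
for t in np.arange(-3.1,3.1,.05):
    s=q[abs(th-t)<.025]
    if len(s)>3: e.append(s[np.argmax(np.hypot(*(s-ax).T))])
e=np.array(e); cc,er=circ(e,105); print("disc ctr",cc,er)
k=ok&(P[...,2]>103)&(P[...,2]<115)&(r(ax+70*np.array([.97,.244]))<30); q=P[k][:,:2]; v,rad=cv2.minEnclosingCircle(q.astype(np.float32)); print("vial",v,rad,deg(np.array(v)-ax),deg(np.array(v)-cc))
k=ok&(P[...,2]>50)&(P[...,2]<58)&(r([481,237])<55); q=P[k][:,:2].astype(np.float32); p,rad=cv2.minEnclosingCircle(q); print("post",p,rad,deg(np.array(p)-ax)-90,deg(np.array(p)-cc)-90)
k=ok&(P[...,2]>84)&(P[...,2]<96)&(r([481,237])<35); print("knob",cv2.minAreaRect(P[k][:,:2].astype(np.float32)))
b=dict(np.load("s4.npz"));Q=cloud(b); 
k=(b["range_z"]>0)&(Q[...,2]>120)&(Q[...,2]<130)&(np.hypot(Q[...,0]-453,Q[...,1]-60)<30);q=Q[k];print("bottle cap scene",q.mean(0) if len(q) else 0,len(q))
k=(b["range_z"]>0)&(Q[...,2]>19)&(Q[...,2]<26)&(np.hypot(Q[...,0]-400,Q[...,1]-47)<30);q=Q[k];print("ptr scene",q.mean(0) if len(q) else 0,len(q))
E
```

```text
bar ((525.5091552734375, 79.10206604003906), (46.05012512207031, 87.15098571777344), 88.30126190185547) 8900
base ctr (array([520.2329429 ,  77.67755591]), np.float64(3.0270970020649486)) 85
disc ctr [522.11352207  77.30872312] 17.418763463628014
vial (589.2904052734375, 93.9446029663086) 15.404520988464355 13.794964125099126 13.90906684013754
post (482.30206298828125, 236.4667205810547) 41.62175369262695 13.834908321178816 14.043683552549027
knob ((482.0144958496094, 236.6819610595703), (42.331573486328125, 15.425458908081055), 12.250149726867676)
bottle cap scene [452.6263836   57.81878684 126.15376848] 75
ptr scene [398.17775825  46.89987309  23.02505958] 60
```

The wrist view puts the opposite vial at 13.9° and the post-derived base yaw at 13.9°, so the bottle is in line. The gripper is still holding the bar.

```bash
python3 -c "
from cell import ctrl
print(ctrl.hand_in())"
```

```text
the job is handed in; nothing more can be done
None
```

The job is handed in: the brake knob is at the long tick and released, the alcohol bottle is in line with the front pointer to within my roughly 2 mm camera accuracy, and the arm is still gripping the T-handle to hold the carousel there. I got no verdict back.

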